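Clear the lantern, put the torch away in the drawer

ROBOT

A 6-joint arm with a two-finger parallel gripper is mounted at the origin on the work surface. World frame = base frame: x ahead of the robot, y to its left, z up, the work surface at z = 0. Lengths are in m, angles in degrees, forces in N, time in s.
With the tool pointing down it reaches from about 0.375 to 0.975 m from the base axis. Payload 3.8 kg.
Tool frame: the origin (TCP) lies between the finger pads, 19 mm behind the fingertips; this is the grasp point; z points along the fingers, y is the line along which they close (so a half turn about z gives the same grasp; the last joint's range is limited). The gripper opens to 85 mm and grips with 20 to 120 N. Pads are 22 mm wide; open, the fingers measure 114 mm over their backs; the gripper's body (76 mm by 85 mm) begins 54 mm behind the grasp point. The pads swing forward as they close: fully open they stand 13 mm farther back than shut.
Start: joints at [62.458, 15.12, 91.902, -0, 72.978, -2.114], TCP at [0.29, 0.61, 0.25] pointing down, gripper open.
Joint ranges: [-150.88, 150.88], [-54.13, 125.18], [17.81, 147.31], [-75.09, 255.09], [0, 152.58], [-146.25, 146.25]. Speed limits (degrees/s): [147.25, 147.25, 180, 180, 180, 180].

INTERFACE

Orientations are given as a 3x3 rotation matrix whose columns are the frame's x, y, z axes.
In Python, from station import manip gives the robot as it stands.
- The arm moves only by the shell command python3 -m creep 'ROWS' [FORCE]. ROWS is JSON, one flat list of numbers, 7 for each row, row after row: the turn, a rotation vector about the tool's x, y, z in degrees, then the shift along the tool's x, y, z in m, then the opening, from 0 (shut) to 1 (fully open). In form: [rx, ry, rz, x, y, z, hand, rx, ry, rz, x, y, z, hand, ...]. A call has 1 to 12 rows; each row is the pose to reach, as a shift and turn from the pose commanded when the call began, along the tool's axes at that moment; what a row does not reach only later rows make up. A row lasts 1/10 s, in which the tool goes at most 50 mm and 8.59 degrees, less where a joint would pass 70% of its speed; a pose out of reach is approached as far as the arm can. A call with a gripper value outside its range is refused whole. The fingers move at their own pace and stop on an object; FORCE is the grip in N (left out, the last holds). Time passes only in rows, so rows that repeat a pose let the fingers close. It gives the time, the measured TCP pose, the force, the opening and the grip force at its end, in the units of the state.
- manip.get_obs(): the state, without advancing time (a new reading comes with each control period).
- manip.capture(name): name is "scene" or "top" or "wrist"; returns a dict with "pixels" (400x640x3 uint8, blue, green, red), "camera_matrix" (3x3 intrinsics, pixels), "k1" (the pictures are not rectified: a ray, as slopes to the right and down, at radius r is drawn at 1 + k1 r^2 times it, then the intrinsics apply), "R" (3x3) and "t" (3): a world point X has camera coordinates R X + t; the wrist camera has in their place "mount" (4x4, takes a point from camera to tool coordinates, whose origin is the TCP and whose axes are the flange's). Camera axes: x right, y down, z forward; pixel columns grow to the right and rows downward; lengths in m; the calibration is good to about 2 mm. A picture is of the moment at which its call begins: read the wrist's pose just before it. There is no depth.
- manip.close_job(): hands the job in; it is judged then, once.
The state is a dict: "time_s": time; "q": joint angles; "qd": joint speeds; "tau": joint torques, N m; "eef_pos": TCP position; "tool_rot": TCP orientation; "ft_force": force on the tool from outside, world axes, zero at the start; "torque": the same for the moment, N m; "finger_gap": finger opening in m; "grasp_force": force on a finger pad.
Only numpy, scipy, OpenCV 4.12 (cv2) and the standard library are available. Lean on these libraries where they do the work, as an engineer would, in place of code of your own. Each camera call takes 0.05 s, during which the arm holds its last target. There are 200 camera calls.

TASK

Put the torch away in the wider drawer of the small drawer unit. The lantern stands in the drawer's way, so first lift it out without tipping it or knocking it against the unit or the rail, and stand it on the round cork pad with its whole base on the cork; then pull the drawer out, lay the torch flat inside and slide the drawer fully shut. Leave the narrow drawer shut and the other things on the shelf where they are.

Things in the scene. Friction and masses are not known exactly. Their poses are not given: they have to be found in the camera images.
- unit: fixed grey plastic drawer unit, 200 deep (x) x 270 wide (y) x 100 high; origin at the centre of its underside, z = 0 on the shelf; yaw varies 0.15 rad either way. Its front faces -x (the robot), at x = -100. Two drawers side by side: wide (163 wide, centred at y = +46) and narrow (83 wide, centred at y = -86)
- rail_mid (a point): middle of the axis of a level steel rail fixed to the unit: 16 thick, along y from -145 to +145, 40 in front of the unit's face, axis 230 up, on two posts (12 thick, feet 36 across) at its ends. It lies above the handles: a tool pointing straight down cannot reach a shut handle, so lean the tool 25 to 40 degrees, its body towards the robot. Axes as the unit's
- wide_drawer (a joint): pull-out of the wide drawer along the unit's -x, in m: 0 fully shut, 0.155 fully out; friction about 1.5 N, stays where it is left
- wide_drawer_handle (a point): grip point of the wide drawer's handle, moves with the drawer: an upright flat tab, 10 thick (y), z 30 to 65 above the shelf, reaching from the drawer front to 42 in front of the unit's face; this point lies 28 in front of the unit's face (drawer shut), z 47.5. Pinch it across y. Axes as the unit's
- wide_drawer_in (a point): centre of the wide drawer's inner floor (12 above the shelf), moves with the drawer, 95 behind the unit's front face when shut; axes as the unit's. Inside: 151 wide (y), 180 long (x -92 to +88); side walls up to 60 above the shelf, front panel (6 thick) up to 75. The opening in the unit's face is clear up to 77 above the shelf
- narrow_drawer (a joint): pull-out of the narrow drawer, as for the wide one; it stays shut (same tab handle, centred at y = -86 on the unit)
- lantern: loose LED lantern, upright cylinder 175 tall, about 0.4 kg: black base 72 across and 22 high, then a white column 60 across with a black cap also 60 across from 150 up; origin at the centre of its underside. It starts upright 85 to 115 in front of the unit's face, before the wide drawer, its top close to the rail
- pad: fixed round cork pad, 120 across, 5 thick, lying on the shelf to the left or right; origin at the centre of its underside
- torch: loose sky-blue plastic torch lying flat on the shelf, on the other side from the pad, 126 long along its x axis, about 0.15 kg: round barrel 34 across (x -43 to +33), square head 46 x 46 (x 33 to 63) and square tail 46 x 46 (x -63 to -43), so it does not roll; origin under the middle, axis 23 above it; z up
- torch_mid (a point): middle of the torch's axis, 23 above its underside; axes as the torch's
- jar: bystander: brown ceramic jar with a clipped lid, 110 across, 133 tall, at the back left; origin under its centre
- ashtray: bystander: glass ashtray, 104 across, 32 high; origin under its centre
- tumbler: bystander: steel tumbler, 70 across, 100 tall; origin under its centre
- bulb_box: bystander: cardboard bulb box, 60 x 60 x 90 tall, near the robot on the left; origin under its centre
- candle_tin: bystander: aluminium tin, 50 across, 30 high, in front of the narrow drawer; origin under its centre
- radio: bystander: small black radio, 40 x 120 x 75 high, standing on the drawer unit's top; origin under its centre
- cell_box: bystander: paper battery box, 90 x 60 x 45 high, near the robot on the right; origin under its centre

How it is judged:
By the outcome, as a careful person would: the job done as asked, in the order asked, and still so for the second after the job is handed in, with the robot touching nothing.
It also fails if it takes over 72 s, if anything falls off the work surface, if the arm or the gripper's body presses on something with over 40 N, if the wrist force passes 120 N, or if a joint passes its speed limit or range.

## Working session

There is one attempt and no reset: what is moved stays moved. The work goes in short steps, Python scripts to look and compute and a shell command to move; the robot and the scene stay as the last step left them, time stands still between calls to the robot, and variables do not carry over. Pictures are saved under pics/ and viewed, at most 10 in all, crops included, and the job is handed in when it is done.

```bash
ls; mkdir -p pics
python3 - <<'E'
from station import manip
import cv2,numpy as np
o=manip.get_obs();print({k:np.round(v,3).tolist() for k,v in o.items()})
for n in("scene","top"):
    c=manip.capture(n);cv2.imwrite(f"pics/{n}0.png",c["pixels"]);np.savez(f"pics/{n}0.npz",**c);print(n,c["camera_matrix"],c["k1"],c["R"],c["t"])
E
```

```text
pics
{'time_s': 0.0, 'q': [62.457, 15.167, 91.98, 0.002, 72.978, -2.115], 'qd': [0.018, -0.067, 0.071, 0.131, -0.097, -0.003], 'tau': [0.001, -51.511, -36.731, 0.0, 0.013, 0.0], 'eef_pos': [0.29, 0.609, 0.249], 'tool_rot': [[-0.903, 0.429, -0.001], [0.429, 0.903, -0.002], [0.0, -0.002, -1.0]], 'ft_force': [0.331, -0.152, 0.065], 'torque': [0.056, -0.033, -0.029], 'grasp_force': 0.0, 'finger_gap': 0.086}
scene [[368.65863088   0.         319.38758243]
 [  0.         368.65863088 198.78423534]
 [  0.           0.           1.        ]] 0.0006443266083684458 [[-0.13622824  0.99065158  0.00716346]
 [ 0.72631827  0.10479099 -0.67932365]
 [-0.67372371 -0.08734011 -0.73380383]] [ 0.03688518 -0.28706337  1.44574728]
top [[445.41778063   0.         328.32881851]
 [  0.         445.41778063 194.01513832]
 [  0.           0.           1.        ]] 0.029763497160010817 [[ 0.01354411 -0.99973564 -0.01858002]
 [-0.99628479 -0.01191222 -0.08529193]
 [ 0.08504806  0.01966619 -0.99618275]] [0.03374109 0.54226856 1.36295929]
```

View pics/top0.png

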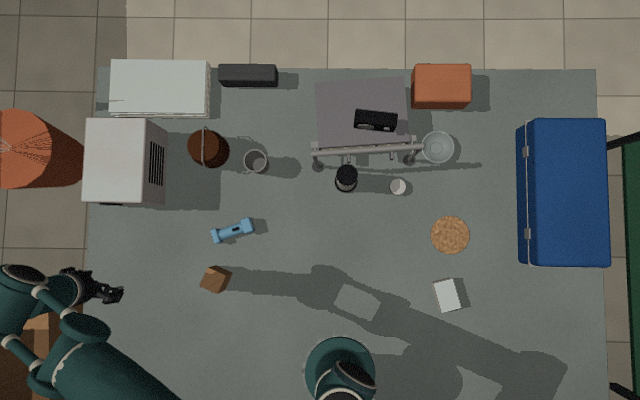

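View pics/scene0.png

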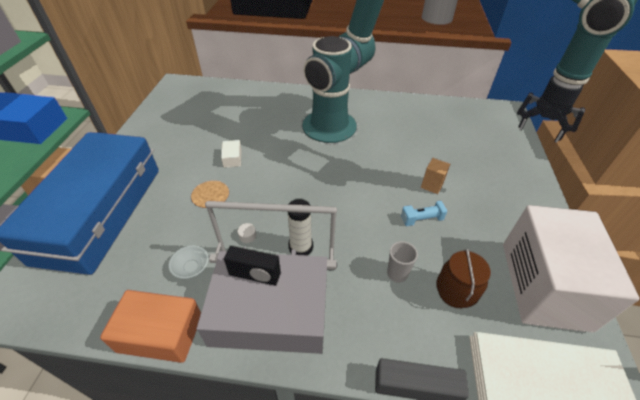

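```bash
cat > h.py <<'E'
import numpy as np,cv2
def load(n): return dict(np.load(f"pics/{n}.npz"))
def ray(c,uv):
    k=np.array([float(c["k1"]),0,0,0]);p=cv2.undistortPoints(np.float64([[uv]]),c["camera_matrix"],k)[0,0]
    d=c["R"].T@np.array([p[0],p[1],1]);return -c["R"].T@c["t"],d/np.linalg.norm(d)
def onz(c,uv,z):
    o,d=ray(c,uv);return o+d*(z-o[2])/d[2]
def tri(*cu):
    A=np.zeros((3,3));b=np.zeros(3);L=[]
    for c,uv in cu:
        o,d=ray(c,uv);P=np.eye(3)-np.outer(d,d);A+=P;b+=P@o;L.append((P,o))
    X=np.linalg.solve(A,b);return X,max(np.linalg.norm(P@(X-o)) for P,o in L)
def proj(c,X):
    return cv2.projectPoints(np.float64([X]),cv2.Rodrigues(c["R"])[0],c["t"],c["camera_matrix"],np.array([float(c["k1"]),0,0,0]))[0][0,0]
def blob(m):
    n,l,s,ce=cv2.connectedComponentsWithStats(m.astype(np.uint8));i=1+np.argmax(s[1:,4]);return l==i,ce[i],s[i]
def wrist(manip):
    o=manip.get_obs();c=manip.capture("wrist");M=c["mount"];T=np.eye(4);T[:3,:3]=o["tool_rot"];T[:3,3]=o["eef_pos"]
    W=np.linalg.inv(T@M);c["R"]=W[:3,:3];c["t"]=W[:3,3];return o,c
E
python3 - <<'E'
from h import *
T,S=load("top0"),load("scene0")
out={}
for n,c in(("top",T),("scene",S)):
    hsv=cv2.cvtColor(c["pixels"],cv2.COLOR_BGR2HSV);h,s,v=cv2.split(hsv)
    roi=np.zeros(h.shape,bool)
    if n=="top": roi[190:270,200:480]=1
    else: roi[170:235,180:460]=1
    tm=roi&(abs(h.astype(int)-105)<10)&(s>90)&(v>90)
    if n=="top": roi[:]=0;roi[205:265,420:480]=1
    else: roi[:]=0;roi[175:212,185:235]=1
    pm=roi&(h<22)&(s>70)
    for k,m in(("torch",tm),("pad",pm)):
        b,ce,st=blob(m);print(n,k,ce.round(1),st);out[n,k]=b,ce
pc=out["top","pad"][1]
print("pad",onz(T,pc,.005),onz(S,out["scene","pad"][1],.005),tri((T,pc),(S,out["scene","pad"][1])))
b=out["top","torch"][0];r=cv2.minAreaRect(np.argwhere(b)[:,::-1].astype(np.float32));print(r)
for z in(.023,.04): print("torch",onz(T,r[0],z),onz(S,out["scene","torch"][1],z))
bx=cv2.boxPoints(r);print([onz(T,p,.03).round(3).tolist() for p in bx])
print("tri",tri((T,r[0]),(S,out["scene","torch"][1])))
a=cv2.resize(T["pixels"][60:210,300:470],None,fx=4,fy=4,interpolation=cv2.INTER_CUBIC)[:600]
cv2.imwrite("pics/tc.png",a)
a=cv2.resize(S["pixels"][190:350,195:345],None,fx=3.75,fy=3.75,interpolation=cv2.INTER_CUBIC);cv2.imwrite("pics/sc.png",a)
E
```

```text
top torch [228.6 231.6] [214 223  30  20 150]
top pad [449.4 234.5] [ 430  216   39   38 1174]
scene torch [426.7 215.6] [406 203  39  22 182]
scene pad [209.2 192.7] [191 181  38  27 706]
pad [ 0.42148819 -0.33686633  0.005     ] [ 0.42153942 -0.33761717  0.005     ] (array([ 0.42159266, -0.33719312,  0.00509478]), np.float64(0.00035570325818717397))
((228.56507873535156, 232.60440063476562), (13.807899475097656, 28.82155990600586), 76.50426483154297)
torch [0.41814659 0.34818026 0.023     ] [0.43606283 0.34722396 0.023     ]
torch [0.41821713 0.34406088 0.04      ] [0.45122435 0.34263591 0.04      ]
[[0.428, 0.395, 0.03], [0.45, 0.309, 0.03], [0.409, 0.298, 0.03], [0.387, 0.384, 0.03]]
tri (array([0.4180573 , 0.3528631 , 0.00285026]), np.float64(0.0001942405689546522))
```

View pics/tc.png

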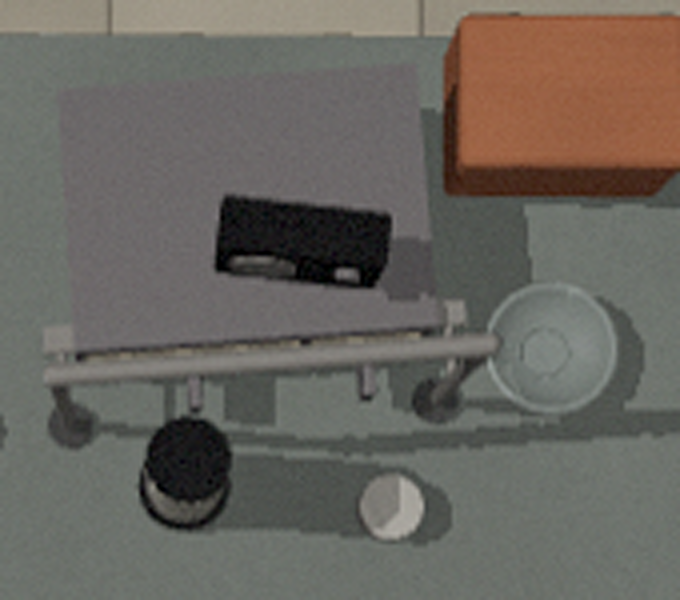

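View pics/sc.png

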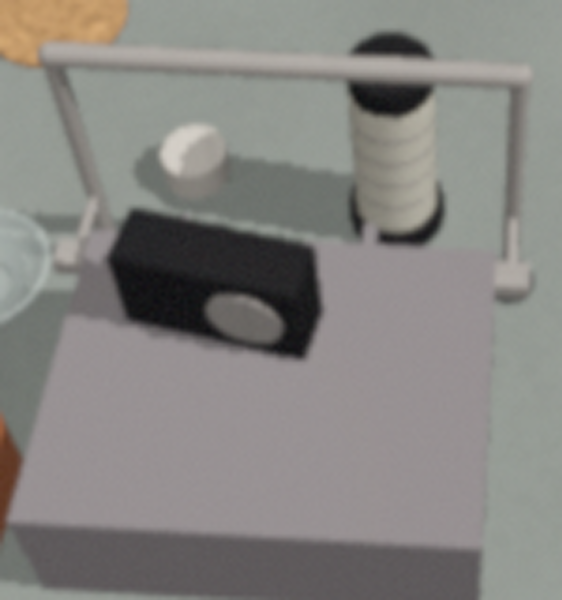

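Run:
```python
from h import *
T,S=load("top0"),load("scene0")
t=lambda x,y:(300+(x+.5)/4-.5,60+(y+.5)/4-.5)
s=lambda x,y:(195+(x+.5)/3.75-.5,190+(y+.5)/3.75-.5)
print("rail +y",tri((T,t(46,377)),(S,s(529,76))));print("rail -y",tri((T,t(497,345)),(S,s(44,54))))
a=onz(T,t(46,377),.23);b=onz(T,t(497,345),.23);d=a-b;print("railz",a,b,(a+b)/2,np.linalg.norm(d),np.degrees(np.arctan2(-d[0],d[1])))
print("cap",tri((T,t(189,459)),(S,s(391,64))),onz(T,t(189,459),.175),onz(S,s(391,64),.175),"base",onz(T,t(184.5,485),.01))
print("corners",[onz(T,t(*p),.1).round(3).tolist() for p in((58,90),(416,63),(77,354),(443,325))])
print("handles",onz(T,t(196,408),.065),onz(T,t(368,397),.065))
for n,c,roi in(("top",T,(205,255,205,265)),("scene",S,(190,235,395,455))):
    a,b,e,f=roi;hsv=cv2.cvtColor(c["pixels"],cv2.COLOR_BGR2HSV)[a:b,e:f].astype(int)
    m=np.zeros((400,640),bool);m[a:b,e:f]=(abs(hsv[...,0]-105)<14)&(hsv[...,1]>75)
    m,ce,st=blob(m);r=cv2.minAreaRect(np.argwhere(m)[:,::-1].astype(np.float32));print(n,ce,st,r)
    bx=cv2.boxPoints(r);print([onz(c,p,.04).round(3).tolist() for p in bx],onz(c,r[0],.03))
    if n=="top":P=r[0]
    else:print("tri",tri((T,P),(S,r[0])))
```

```text
rail +y (array([0.63139094, 0.08488577, 0.22805916]), np.float64(0.0008174350814480316))
rail -y (array([ 0.65564085, -0.21486393,  0.22741571]), np.float64(0.0012185871854016887))
railz [0.63113056 0.08395516 0.23      ] [ 0.65554678 -0.21554478  0.23      ] [ 0.64333867 -0.06579481  0.23      ] 0.30049353167551685 4.660634454490383
cap (array([ 0.58447995, -0.01169088,  0.17125568]), np.float64(0.0015557855714764441)) [ 0.58425434 -0.01314498  0.175     ] [ 0.58753649 -0.00944423  0.175     ] base [ 0.58512051 -0.01337389  0.01      ]
corners [[0.872, 0.086, 0.1], [0.894, -0.181, 0.1], [0.672, 0.069, 0.1], [0.696, -0.201, 0.1]]
handles [ 0.63763339 -0.02043001  0.065     ] [ 0.64736762 -0.15047328  0.065     ]
top [231.88706366 230.25256674] [211 217  43  26 487] ((231.832275390625, 230.05763244628906), (14.894563674926758, 41.3737907409668), 71.02959442138672)
[[0.426, 0.402, 0.04], [0.469, 0.283, 0.04], [0.426, 0.267, 0.04], [0.384, 0.385, 0.04]] [0.42612048 0.33665831 0.03      ]
scene [424.28323699 213.06936416] [403 202  43  24 519] ((424.39190673828125, 212.851318359375), (18.248289108276367, 41.9217414855957), 80.53767395019531)
[[0.429, 0.272, 0.04], [0.382, 0.397, 0.04], [0.454, 0.399, 0.04], [0.497, 0.279, 0.04]] [0.43230589 0.33907184 0.03      ]
tri (array([0.42616942, 0.33961204, 0.02296201]), np.float64(0.0012646748478559724))
```

```bash
cat >> h.py <<'E'
from scipy.spatial.transform import Rotation as Ro
def lean(yaw,l,roll=0):
    "tool: body leans l deg back from heading yaw; closing axis = horizontal left of yaw (roll turns it about tool z)"
    a,b=np.radians([yaw,l]);f=np.array([np.cos(a),np.sin(a),0]);u=np.array([0,0,1.])
    z=f*np.sin(b)-u*np.cos(b);y=np.array([-np.sin(a),np.cos(a),0]);x=np.cross(y,z)
    return np.c_[x,y,z]@Ro.from_euler("z",roll,degrees=True).as_matrix()
def plan(pts,o=None):
    "rows (turn, shift) relative to the present pose"
    if o is None:
        from station import manip;o=manip.get_obs();print("t",round(o["time_s"],2),"pos",np.round(o["eef_pos"],4),"F",np.round(o["ft_force"],1),"gap",o["finger_gap"],"q",np.round(o["q"],0))
    R0=np.array(o["tool_rot"]);p0=np.array(o["eef_pos"])
    for p,R in pts:
        R=R0 if R is None else R
        print(Ro.from_matrix(R0.T@R).as_rotvec(degrees=True).round(1).tolist(),(R0.T@(np.array(p)-p0)).round(3).tolist())
E
python3 - <<'E'
from h import *
R=lean(0,30);z=R[:,2];g=np.array([.585,-.0125,.145])
plan([(g-.12*z,R)])
E
```

```text
t 0.1 pos [0.2896 0.6091 0.2488] F [-0.4 -0.5 -0.9] gap 0.08556686141576421 q [62. 15. 92. -0. 73. -2.]
[-6.8, -29.5, -24.8] [-0.479, -0.46, 0.001]
```

```bash
python3 -m creep '[-1,-5,-4,-0.04,-0.04,0,1, -2,-10,-8,-0.08,-0.08,0,1, -3,-15,-12,-0.12,-0.115,0,1, -4,-20,-17,-0.16,-0.154,0,1, -5,-25,-21,-0.2,-0.192,0,1, -6.8,-29.5,-24.8,-0.24,-0.23,0,1, -6.8,-29.5,-24.8,-0.28,-0.27,0,1, -6.8,-29.5,-24.8,-0.32,-0.307,0,1, -6.8,-29.5,-24.8,-0.36,-0.345,0,1, -6.8,-29.5,-24.8,-0.4,-0.384,0,1, -6.8,-29.5,-24.8,-0.44,-0.422,0,1, -6.8,-29.5,-24.8,-0.465,-0.447,0,1]'
python3 - <<'E'
from h import *
R=lean(0,30);z=R[:,2];g=np.array([.585,-.0125,.145])
plan([(g-.12*z,R),(g,R)])
from station import manip
o,c=wrist(manip);cv2.imwrite("pics/w1.png",c["pixels"]);np.savez("pics/w1.npz",**c)
E
```

```text
time_s: 1.3
eef_pos: [0.5021, 0.0465, 0.2502]
tool_rot: [[-0.865, -0.0, 0.502], [0.001, 1.0, 0.002], [-0.502, 0.002, -0.865]]
ft_force: [1.2, 0.4, -0.4]
finger_gap: 0.0852
grasp_force: 0.0
t 1.3 pos [0.5021 0.0465 0.2502] F [ 1.2  0.4 -0.4] gap 0.08517092016162374 q [  4. -22. 132.  -3.  40. -85.]
[0.1, 0.1, -0.1] [-0.019, -0.059, 0.012]
[0.1, 0.1, -0.1] [-0.019, -0.059, 0.132]
```

View pics/w1.png

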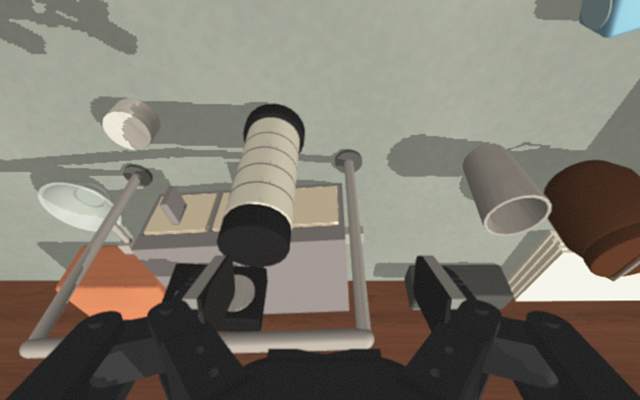

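Run:
```python
from h import *
W,T=load("w1"),load("top0")
for X in([.585,-.0125,0],[.585,-.0125,.022],[.585,-.0125,.15],[.585,-.0125,.175],[.6513,-.0205,.0475],[.6373,-.0217,.065]): print(X,proj(W,X).round(1))
# cork: rail ends, cap
print("cap/base wrist", onz(W,(275,124),.011),onz(W,(256,237),.1625))
print("rail", onz(W,(371,339),.23),onz(W,(24,349),.23))
```

```text
[0.585, -0.0125, 0] [274. 129.]
[0.585, -0.0125, 0.022] [271.9 139.7]
[0.585, -0.0125, 0.15] [255.4 225.3]
[0.585, -0.0125, 0.175] [250.9 249. ]
[0.6513, -0.0205, 0.0475] [269.7 195.4]
[0.6373, -0.0217, 0.065] [265.5 197.6]
cap/base wrist [ 0.57108868 -0.00853297  0.011     ] [ 0.58536729 -0.01019765  0.1625    ]
rail [0.63324546 0.0856617  0.23      ] [ 0.65798856 -0.21572871  0.23      ]
```

```bash
python3 -m creep '[0,0,0,-0.01,-0.03,0.006,1, 0,0,0,-0.019,-0.057,0.012,1, 0,0,0,-0.019,-0.057,0.03,1, 0,0,0,-0.019,-0.057,0.05,1, 0,0,0,-0.019,-0.057,0.07,1, 0,0,0,-0.019,-0.057,0.09,1, 0,0,0,-0.019,-0.057,0.11,1, 0,0,0,-0.019,-0.057,0.125,1, 0,0,0,-0.019,-0.057,0.132,1, 0,0,0,-0.019,-0.057,0.132,1]'
python3 -m creep '[0,0,0,0,0,0,0.6, 0,0,0,0,0,0,0.6, 0,0,0,0,0,0,0.5, 0,0,0,0,0,0,0.5, 0,0,0,0,0,0,0.4, 0,0,0,0,0,0,0.4, 0,0,0,0,0,0,0.4, 0,0,0,0,0,0,0.4]' 50
python3 - <<'E'
from h import *
plan([])
E
```

```text
time_s: 2.35
eef_pos: [0.5838, -0.0079, 0.1434]
tool_rot: [[-0.867, -0.0, 0.498], [0.001, 1.0, 0.003], [-0.498, 0.003, -0.867]]
ft_force: [-0.6, 0.6, 0.3]
finger_gap: 0.0852
grasp_force: 0.0
time_s: 3.15
eef_pos: [0.5857, -0.0085, 0.1464]
tool_rot: [[-0.864, 0.0, 0.503], [0.001, 1.0, 0.002], [-0.503, 0.002, -0.864]]
ft_force: [-2.0, -1.8, 6.0]
finger_gap: 0.059
grasp_force: 54.5
t 3.15 pos [ 0.5857 -0.0085  0.1464] F [-2.  -1.8  6. ] gap 0.05897438528231357 q [ -5.  -4. 130.   6.  24. -99.]
```

```bash
python3 -m creep '[0,0,0,-0.0025,0,-0.0045,0.4, 0,0,0,-0.0075,0,-0.013,0.4, 0,0,0,-0.0125,0,-0.0215,0.4, 0,0,0,-0.015,0,-0.026,0.4, 0,0,0,-0.0125,0,-0.034,0.4, 0,0,0,-0.0075,0,-0.046,0.4, 0,0,0,0.002,0,-0.058,0.4, 0,0,0,0.015,0,-0.072,0.4, 0,0,0,0.03,0,-0.085,0.4, 0,0,0,0.045,0,-0.096,0.4, 0,0,0,0.053,0,-0.101,0.4, 0,0,0,0.056,0,-0.102,0.4]'
python3 - <<'E'
from h import *
from station import manip
plan([((.4215*.99,-.337*.99,.21),lean(-38.7,30)),((.4215,-.337,.21),lean(-38.7,30)),((.4215,-.337,.151),lean(-38.7,30))])
o,c=wrist(manip);cv2.imwrite("pics/w2.png",c["pixels"])
E
```

```text
time_s: 4.35
eef_pos: [0.4841, -0.0083, 0.2053]
tool_rot: [[-0.866, 0.0, 0.501], [0.001, 1.0, 0.002], [-0.501, 0.002, -0.866]]
ft_force: [0.2, 0.2, -4.5]
finger_gap: 0.0588
grasp_force: 54.2
t 4.35 pos [ 0.4841 -0.0083  0.2053] F [ 0.2  0.2 -4.5] gap 0.05880260956629808 q [  -6.  -23.  137.    5.   36. -100.]
[19.5, -0.0, 33.4] [0.055, -0.325, -0.038]
[19.5, -0.0, 33.4] [0.051, -0.329, -0.036]
[19.5, -0.0, 33.4] [0.081, -0.329, 0.015]
```

View pics/w2.png

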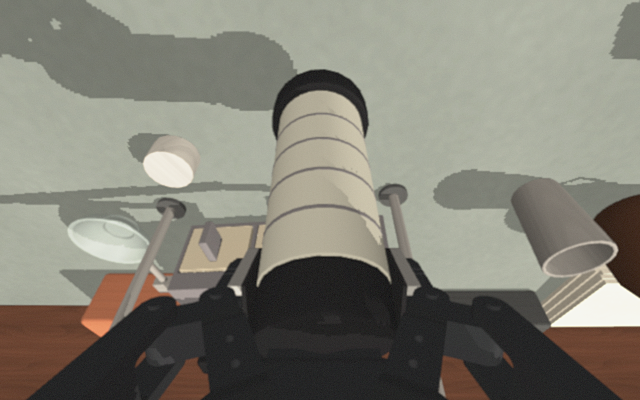

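```bash
python3 -m creep '[0.6,0,1,0.001,-0.01,-0.001,0.4, 2,0,3.3,0.005,-0.033,-0.004,0.4, 3.9,0,6.7,0.01,-0.066,-0.007,0.4, 6,0,10.4,0.016,-0.102,-0.011,0.4, 8.4,0,14.4,0.022,-0.141,-0.015,0.4, 10.7,0,18.4,0.028,-0.181,-0.02,0.4, 13.1,0,22.4,0.034,-0.22,-0.024,0.4, 15.2,0,26,0.04,-0.257,-0.028,0.4, 17.2,0,29.4,0.045,-0.29,-0.032,0.4, 18.5,0,31.7,0.048,-0.313,-0.034,0.4, 19.3,0,33,0.05,-0.326,-0.036,0.4, 19.5,0,33.4,0.051,-0.329,-0.036,0.4]'
python3 -m creep '[0,0,0,0,0,0,0.4, 0,0,0,0,0,0,0.4]'
python3 - <<'E'
from h import *
from station import manip
plan([((.4215,-.337,.21),lean(-38.7,30)),((.4215,-.337,.16),lean(-38.7,30)),((.4215,-.337,.150),lean(-38.7,30))])
for n in("top","scene"):
    c=manip.capture(n);np.savez(f"pics/{n}1.npz",**c)
    uv=proj(c,[.4215,-.337,.05]).astype(int);im=c["pixels"][max(uv[1]-65,0):uv[1]+65,max(uv[0]-65,0):uv[0]+65]
    im=cv2.resize(im,(390,390));a=im if n=="top" else np.hstack([a,im])
cv2.imwrite("pics/p1.png",a)
E
```

```text
time_s: 5.6
eef_pos: [0.423, -0.3391, 0.2103]
tool_rot: [[-0.675, 0.627, 0.389], [0.542, 0.779, -0.314], [-0.5, -0.001, -0.866]]
ft_force: [0.0, 1.0, -4.6]
finger_gap: 0.0591
grasp_force: 55.4
time_s: 5.8
eef_pos: [0.4229, -0.3365, 0.2096]
tool_rot: [[-0.677, 0.624, 0.39], [0.541, 0.781, -0.312], [-0.499, -0.0, -0.867]]
ft_force: [-0.5, 0.8, -4.0]
finger_gap: 0.0594
grasp_force: 55.4
t 5.8 pos [ 0.4229 -0.3365  0.2096] F [-0.5  0.8 -4. ] gap 0.05936538958369185 q [-42. -15. 131.   3.  34. -96.]
[0.0, -0.1, 0.1] [0.001, -0.001, -0.001]
[0.0, -0.1, 0.1] [0.025, -0.001, 0.043]
[0.0, -0.1, 0.1] [0.03, -0.001, 0.051]
```

View pics/p1.png

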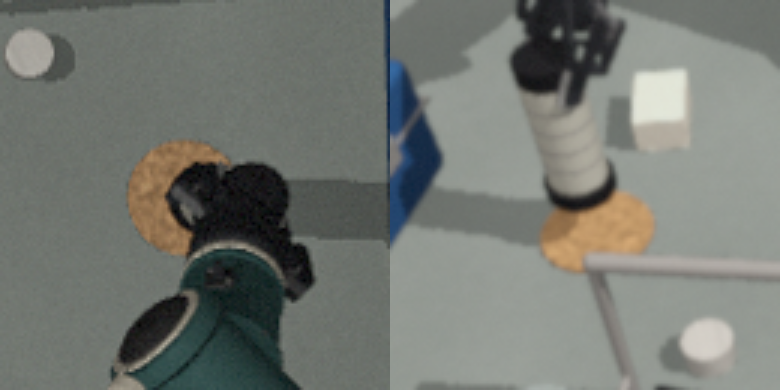

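```bash
python3 -m creep '[0,0,0,0.002,0,0.003,0.4, 0,0,0,0.006,0,0.010,0.4, 0,0,0,0.011,0,0.019,0.4, 0,0,0,0.016,0,0.028,0.4, 0,0,0,0.020,0,0.035,0.4, 0,0,0,0.023,0,0.040,0.4, 0,0,0,0.025,0,0.043,0.4, 0,0,0,0.0265,0,0.0455,0.4, 0,0,0,0.0275,0,0.0475,0.4, 0,0,0,0.028,0,0.0485,0.4, 0,0,0,0.0285,0,0.0493,0.4, 0,0,0,0.0285,0,0.0493,0.4]'
python3 - <<'E'
from h import *
plan([])
E
```

```text
time_s: 7.1
eef_pos: [0.423, -0.3375, 0.1534]
tool_rot: [[-0.676, 0.625, 0.39], [0.541, 0.781, -0.313], [-0.5, -0.001, -0.866]]
ft_force: [0.6, -0.8, -4.6]
finger_gap: 0.0593
grasp_force: 55.4
t 7.1 pos [ 0.423  -0.3375  0.1534] F [ 0.6 -0.8 -4.6] gap 0.05930439244377358 q [-42. -11. 134.   4.  26. -97.]
```

Still about 2 mm in the air (weight on the wrist); lower a little more until the force lifts.

```bash
python3 -m creep '[0,0,0,0.0005,0,0.0009,0.4, 0,0,0,0.001,0,0.0017,0.4, 0,0,0,0.001,0,0.0017,0.4]'; python3 -m creep '[0,0,0,0.0005,0,0.0009,0.4, 0,0,0,0.0007,0,0.0013,0.4, 0,0,0,0.0007,0,0.0013,0.4]'
```

```text
time_s: 7.4
eef_pos: [0.4231, -0.3376, 0.1516]
tool_rot: [[-0.676, 0.625, 0.39], [0.541, 0.781, -0.313], [-0.501, -0.001, -0.866]]
ft_force: [0.4, -0.6, -2.5]
finger_gap: 0.0592
grasp_force: 55.5
time_s: 7.7
eef_pos: [0.424, -0.3384, 0.1516]
tool_rot: [[-0.675, 0.625, 0.392], [0.54, 0.781, -0.315], [-0.503, -0.001, -0.864]]
ft_force: [-2.8, 0.4, 5.7]
finger_gap: 0.0589
grasp_force: 55.6
```

```bash
python3 -m creep '[0,0,0,0,0,0,0.75, 0,0,0,0,0,0,0.8, 0,0,0,0,0,0,0.9, 0,0,0,0,0,0,1, 0,0,0,0,0,0,1, 0,0,0,0,0,-0.02,1, 0,0,0,0,0,-0.04,1, 0,0,0,0,0,-0.06,1, 0,0,0,0,0,-0.08,1, 0,0,0,0,0,-0.1,1, 0,0,0,0,0,-0.12,1, 0,0,0,0,0,-0.12,1]'
python3 - <<'E'
from h import *
from station import manip
R=lean(4.8,33);z=R[:,2];g=np.array([.6513,-.0205,.05])
plan([(g-.12*z,R),(g,R)])
o,w=wrist(manip);np.savez("pics/w3.npz",**w)
im=cv2.resize(w["pixels"],None,fx=.6,fy=.6)
c=manip.capture("top");np.savez("pics/top2.npz",**c)
uv=proj(c,[.4215,-.337,.05]).astype(int);a=cv2.resize(c["pixels"][uv[1]-40:uv[1]+40,uv[0]-60:uv[0]+60],(360,240))
cv2.imwrite("pics/p2.png",np.hstack([im,a]))
E
```

```text
time_s: 8.9
eef_pos: [0.3769, -0.3006, 0.2571]
tool_rot: [[-0.674, 0.625, 0.394], [0.539, 0.781, -0.316], [-0.505, -0.001, -0.863]]
ft_force: [0.5, -0.0, 0.5]
finger_gap: 0.0855
grasp_force: 0.0
t 8.9 pos [ 0.3769 -0.3006  0.2571] F [ 0.5 -0.   0.5] gap 0.08548424373821376 q [-43. -26. 133.   3.  42. -96.]
[-22.9, -2.6, -37.0] [0.061, 0.345, 0.087]
[-22.9, -2.6, -37.0] [0.071, 0.39, 0.198]
```

View pics/p2.png

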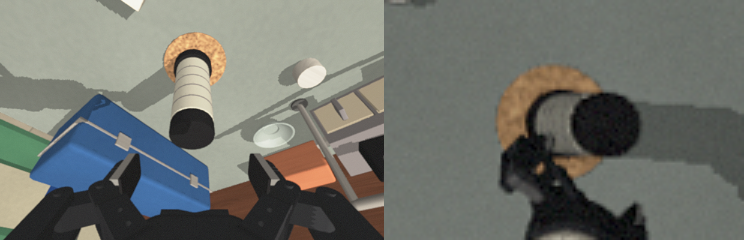

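```bash
python3 -m creep '[-1.5,-0.2,-2.4,0.004,0.023,0.006,0.8, -4,-0.5,-6.4,0.01,0.058,0.014,0.7, -6.4,-0.7,-10.3,0.017,0.095,0.022,0.6, -8.8,-1,-14.2,0.023,0.132,0.03,0.5, -11.2,-1.3,-18.1,0.03,0.169,0.04,0.5, -13.6,-1.5,-22,0.036,0.205,0.05,0.5, -16,-1.8,-25.9,0.043,0.24,0.06,0.5, -18.4,-2,-29.8,0.049,0.276,0.07,0.5, -20.7,-2.3,-33.4,0.055,0.31,0.08,0.5, -22.3,-2.6,-36,0.06,0.335,0.085,0.5, -22.9,-2.6,-37,0.061,0.345,0.087,0.5, -22.9,-2.6,-37,0.061,0.345,0.087,0.5]'
python3 - <<'E'
from h import *
from station import manip
R=lean(4.8,33);z=R[:,2];g=np.array([.649,-.0205,.05])
plan([(g-.12*z,R),(g,R)])
o,w=wrist(manip);np.savez("pics/w4.npz",**w)
print(w["mount"].round(3).tolist());print([proj(w,p).round(0).tolist() for p in([.6513,-.0205,.0475],[.6373,-.0217,.065],[.6373,-.0217,.03])])
cv2.imwrite("pics/w4.png",w["pixels"])
E
```

```text
time_s: 10.2
eef_pos: [0.584, -0.0241, 0.1455]
tool_rot: [[-0.839, -0.085, 0.537], [-0.069, 0.996, 0.05], [-0.539, 0.005, -0.842]]
ft_force: [-0.0, -0.2, 0.6]
finger_gap: 0.0426
grasp_force: 0.0
t 10.2 pos [ 0.584  -0.0241  0.1455] F [-0.  -0.2  0.6] gap 0.04258866333282379 q [  -9.   -5.  132.   20.   23. -121.]
[0.3, -0.4, -0.1] [-0.003, -0.002, -0.005]
[0.3, -0.4, -0.1] [-0.003, -0.002, 0.115]
[[0.001, -0.958, -0.287, 0.074], [1.0, 0.0, 0.001, 0.0], [-0.001, -0.287, 0.958, -0.123], [0.0, 0.0, 0.0, 1.0]]
[[320.0, 209.0], [320.0, 215.0], [320.0, 182.0]]
```

View pics/w4.png

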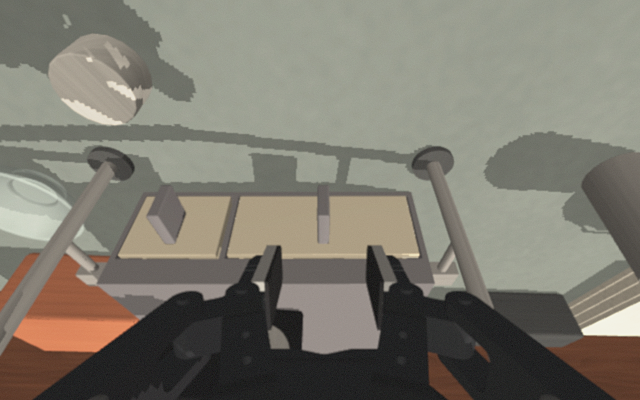

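```bash
python3 -m creep '[0,0,0,-0.003,0,0.01,0.5, 0,0,0,-0.003,0,0.03,0.5, 0,0,0,-0.003,0,0.05,0.5, 0,0,0,-0.003,0,0.07,0.5, 0,0,0,-0.003,0,0.085,0.5, 0,0,0,-0.003,0,0.1,0.5, 0,0,0,-0.003,0,0.11,0.5, 0,0,0,-0.003,0,0.115,0.5, 0,0,0,-0.003,0,0.115,0.5]'
python3 -m creep '[0,0,0,0,0,0,0.2, 0,0,0,0,0,0,0.1, 0,0,0,0,0,0,0, 0,0,0,0,0,0,0, 0,0,0,0,0,0,0, 0,0,0,0,0,0,0, 0,0,0,0,0,0,0]' 50
python3 - <<'E'
from h import *
from station import manip
o=manip.get_obs();p=np.array(o["eef_pos"]);ux=np.array([.9965,.0837,0])
plan([(p-ux*.02,None),(p-ux*.15,None)])
E
```

```text
time_s: 11.15
eef_pos: [0.6489, -0.0196, 0.052]
tool_rot: [[-0.838, -0.083, 0.539], [-0.067, 0.997, 0.048], [-0.541, 0.004, -0.841]]
ft_force: [0.1, -0.3, -0.6]
finger_gap: 0.0426
grasp_force: 0.0
time_s: 11.85
eef_pos: [0.6491, -0.0188, 0.0534]
tool_rot: [[-0.837, -0.084, 0.541], [-0.069, 0.996, 0.049], [-0.543, 0.004, -0.84]]
ft_force: [-5.0, 0.4, 6.3]
finger_gap: 0.009
grasp_force: 50.3
t 11.85 pos [ 0.6491 -0.0188  0.0534] F [-5.   0.4  6.3] gap 0.009040846437461048 q [  -7.   11.  127.   36.   11. -136.]
[0.0, 0.0, 0.0] [0.017, 0.0, -0.011]
[0.0, 0.0, 0.0] [0.126, 0.0, -0.081]
```

```bash
python3 -m creep '[0,0,0,0.002,0,-0.0013,0, 0,0,0,0.006,0,-0.0039,0, 0,0,0,0.012,0,-0.0077,0, 0,0,0,0.019,0,-0.0122,0, 0,0,0,0.026,0,-0.0167,0, 0,0,0,0.033,0,-0.0212,0, 0,0,0,0.04,0,-0.0257,0, 0,0,0,0.047,0,-0.0302,0, 0,0,0,0.053,0,-0.034,0, 0,0,0,0.058,0,-0.0373,0, 0,0,0,0.061,0,-0.0392,0, 0,0,0,0.062,0,-0.0398,0]'
python3 - <<'E'
from h import *
from station import manip
o=manip.get_obs();p=np.array(o["eef_pos"]);ux=np.array([.9965,.0837,0])
plan([(np.array([.6491,-.0188,.053])-ux*.149,lean(4.8,33)),(p-ux*.075,None)])
E
```

```text
time_s: 13.05
eef_pos: [0.5754, -0.0249, 0.0534]
tool_rot: [[-0.837, -0.085, 0.541], [-0.069, 0.996, 0.05], [-0.543, 0.004, -0.84]]
ft_force: [0.9, 6.1, 6.0]
finger_gap: 0.0093
grasp_force: 49.8
t 13.05 pos [ 0.5754 -0.0249  0.0534] F [0.9 6.1 6. ] gap 0.009265812495744817 q [  -9.    4.  136.   44.   11. -146.]
[0.2, -0.1, -0.1] [0.063, -0.0, -0.04]
[0.0, 0.0, 0.0] [0.063, 0.0, -0.041]
```

```bash
python3 -m creep '[0,0,0,0,0,0,0.2, 0,0,0,0,0,0,0.4, 0,0,0,0,0,0,0.4, 0,0,0,0,0,0,0.4]'
python3 - <<'E'
from h import *
from station import manip
o=manip.get_obs();p=np.array(o["eef_pos"]);ux=np.array([.9965,.0837,0])
plan([(p,lean(4.8,12))])
E
```

```text
time_s: 13.45
eef_pos: [0.5749, -0.0253, 0.0518]
tool_rot: [[-0.838, -0.084, 0.539], [-0.068, 0.996, 0.049], [-0.541, 0.004, -0.841]]
ft_force: [-0.8, -1.1, 0.3]
finger_gap: 0.0341
grasp_force: 0.0
t 13.45 pos [ 0.5749 -0.0253  0.0518] F [-0.8 -1.1  0.3] gap 0.03407366096109651 q [ -10.    4.  136.   44.   11. -146.]
[0.2, 20.7, -0.1] [0.0, 0.0, 0.0]
```

```bash
python3 -m creep '[0,3,0,0,0,0,0.4, 0,6,0,0,0,0,0.4, 0,9,0,0,0,0,0.4, 0,12,0,0,0,0,0.4, 0,15,0,0,0,0,0.4, 0,18,0,0,0,0,0.4, 0.2,20.7,0,0,0,0,0.4, 0.2,20.7,0,0,0,0,0.4]'
python3 -m creep '[0,0,0,0,0,0,0.2, 0,0,0,0,0,0,0.1, 0,0,0,0,0,0,0, 0,0,0,0,0,0,0, 0,0,0,0,0,0,0]' 50
python3 - <<'E'
from h import *
from station import manip
o=manip.get_obs();p=np.array(o["eef_pos"]);ux=np.array([.9965,.0837,0])
plan([(p-ux*.075,None)])
E
```

```text
time_s: 14.25
eef_pos: [0.5772, -0.0252, 0.0529]
tool_rot: [[-0.974, -0.083, 0.21], [-0.081, 0.997, 0.018], [-0.211, 0.001, -0.977]]
ft_force: [0.1, 0.5, 0.2]
finger_gap: 0.0342
grasp_force: 0.0
time_s: 14.75
eef_pos: [0.5747, -0.0248, 0.0519]
tool_rot: [[-0.975, -0.083, 0.208], [-0.081, 0.997, 0.019], [-0.209, 0.002, -0.978]]
ft_force: [0.3, 2.5, -2.1]
finger_gap: 0.0089
grasp_force: 49.3
t 14.75 pos [ 0.5747 -0.0248  0.0519] F [ 0.3  2.5 -2.1] gap 0.00894233676285227 q [  -6.   10.  122.    4.   36. -104.]
[0.0, 0.0, 0.0] [0.073, -0.0, -0.016]
```

```bash
python3 -m creep '[0,0,0,0.002,0,-0.0004,0, 0,0,0,0.007,0,-0.0015,0, 0,0,0,0.014,0,-0.003,0, 0,0,0,0.022,0,-0.0048,0, 0,0,0,0.03,0,-0.0066,0, 0,0,0,0.039,0,-0.0085,0, 0,0,0,0.048,0,-0.0105,0, 0,0,0,0.056,0,-0.0123,0, 0,0,0,0.063,0,-0.0138,0, 0,0,0,0.069,0,-0.0151,0, 0,0,0,0.073,0,-0.016,0, 0,0,0,0.073,0,-0.016,0]'
python3 -m creep '[0,0,0,0,0,0,0.3, 0,0,0,0,0,0,0.5, 0,0,0,0,0,0,0.5, 0,0,0,0,0,-0.03,0.5, 0,0,0,0,0,-0.07,0.5, 0,0,0,0,0,-0.11,0.5, 0,0,0,0,0,-0.15,0.6, 0,0,0,0,0,-0.18,0.8, 0,0,0,0,0,-0.18,1]'
python3 - <<'E'
from h import *
R=lean(20,0)
plan([((.43,.335,.2),lean(15,0)),((.43,.335,.2),lean(20,0))])
E
```

```text
time_s: 15.95
eef_pos: [0.4987, -0.0311, 0.0519]
tool_rot: [[-0.975, -0.083, 0.206], [-0.081, 0.997, 0.019], [-0.207, 0.002, -0.978]]
ft_force: [-2.1, 5.7, -7.3]
finger_gap: 0.0091
grasp_force: 49.1
time_s: 16.85
eef_pos: [0.4671, -0.0356, 0.2359]
tool_rot: [[-0.972, -0.083, 0.221], [-0.081, 0.997, 0.016], [-0.222, -0.003, -0.975]]
ft_force: [0.9, -0.5, 1.3]
finger_gap: 0.0781
grasp_force: 0.0
t 16.85 pos [ 0.4671 -0.0356  0.2359] F [ 0.9 -0.5  1.3] gap 0.07808264697528153 q [ -10.  -16.  125.    4.   58. -106.]
[-1.3, 12.8, -10.2] [0.014, 0.373, 0.033]
[-1.9, 12.7, -15.2] [0.014, 0.373, 0.033]
```

Run:
```python
from h import *
T,S=load("top2"),load("scene1")
R=lean(-70,15);z=R[:,2];g=np.array([.427,.338,.024])
plan([(g-.15*z,R)])
```

```text
t 16.85 pos [ 0.4671 -0.0356  0.2359] F [ 0.9 -0.5  1.3] gap 0.07808264697528153 q [ -10.  -16.  125.    4.   58. -106.]
[17.8, -1.8, 72.6] [0.033, 0.413, 0.06]
```

```bash
python3 -m creep '[1.6,-0.2,6.6,0.003,0.035,0.003,1, 3.2,-0.3,13.2,0.006,0.07,0.008,1, 4.8,-0.5,19.8,0.009,0.11,0.013,1, 6.5,-0.7,26.4,0.012,0.15,0.02,1, 8.1,-0.8,33,0.015,0.19,0.025,1, 9.7,-1,39.6,0.018,0.23,0.03,1, 11.3,-1.1,46.2,0.021,0.27,0.036,1, 12.9,-1.3,52.8,0.024,0.31,0.042,1, 14.6,-1.5,59.4,0.027,0.35,0.048,1, 16.2,-1.6,66,0.03,0.385,0.054,1, 17.8,-1.8,72.6,0.033,0.413,0.06,1, 17.8,-1.8,72.6,0.033,0.413,0.06,1]'
python3 - <<'E'
from h import *
from station import manip
manip.capture("wrist");manip.capture("wrist")
o,w=wrist(manip);np.savez("pics/w5.npz",**w);plan([],o)
hsv=cv2.cvtColor(w["pixels"],cv2.COLOR_BGR2HSV).astype(int)
m=(abs(hsv[...,0]-105)<14)&(hsv[...,1]>75);b,ce,st=blob(m)
r=cv2.minAreaRect(np.argwhere(b)[:,::-1].astype(np.float32));print(ce,st,r)
bx=cv2.boxPoints(r);P=[onz(w,p,.046) for p in bx];print(np.round(P,3).tolist(),onz(w,r[0],.04))
im=w["pixels"].copy();cv2.polylines(im,[bx.astype(int)],True,(0,0,255));T=load("top2")
t=T["pixels"][50:270,290:490]
for X in([.427,.338,.023],):cv2.circle(im,tuple(int(v) for v in proj(w,X)),3,(0,255,0),-1)
c=manip.capture("top");np.savez("pics/top3.npz",**c)
a=cv2.resize(c["pixels"][60:270,300:480],(343,400));im=cv2.resize(im,(450,281));a2=np.zeros((400,800,3),np.uint8);a2[:281,:450]=im;a2[:,457:800]=a;cv2.imwrite("pics/p5.png",a2)
E
```

```text
time_s: 18.05
eef_pos: [0.4088, 0.3806, 0.1601]
tool_rot: [[-0.335, 0.939, 0.075], [0.908, 0.344, -0.24], [-0.252, -0.012, -0.968]]
ft_force: [-0.0, -0.2, 0.3]
finger_gap: 0.0854
grasp_force: 0.0
[329.04610412 195.24787343] [ 301  130   59  139 5878] ((329.9999694824219, 198.99996948242188), (57.99999237060547, 137.99996948242188), 0.0)
[[0.423, 0.273, 0.046], [0.381, 0.401, 0.046], [0.42, 0.415, 0.046], [0.474, 0.293, 0.046]] [0.42270083 0.35050591 0.04      ]
```

View pics/p5.png

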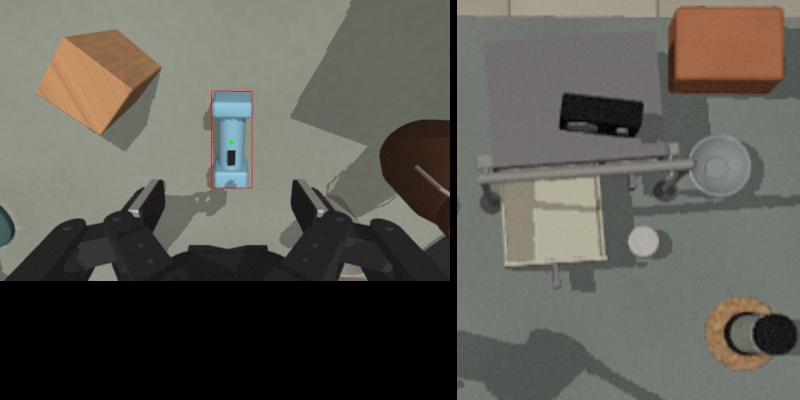

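Run:
```python
from h import *
R=lean(-70,15);z=R[:,2];g=np.array([.427,.338,.027])
plan([(g-.05*z,R),(g,R)])
```

```text
t 18.25 pos [0.4097 0.3744 0.1633] F [0.4 1.2 0.2] gap 0.08537043257043476 q [ 47.  11. 108. -14.  69.  33.]
[-0.6, -0.3, 0.2] [-0.004, 0.005, 0.092]
[-0.6, -0.3, 0.2] [-0.004, 0.005, 0.142]
```

```bash
python3 -m creep '[-0.3,0,0,-0.002,0.002,0.02,1, -0.6,-0.3,0.2,-0.004,0.005,0.045,1, -0.6,-0.3,0.2,-0.004,0.005,0.07,1, -0.6,-0.3,0.2,-0.004,0.005,0.092,1, -0.6,-0.3,0.2,-0.004,0.005,0.11,1, -0.6,-0.3,0.2,-0.004,0.005,0.125,1, -0.6,-0.3,0.2,-0.004,0.005,0.135,1, -0.6,-0.3,0.2,-0.004,0.005,0.141,1, -0.6,-0.3,0.2,-0.004,0.005,0.141,1]'
python3 -m creep '[0,0,0,0,0,0,0.7, 0,0,0,0,0,0,0.5, 0,0,0,0,0,0,0.4, 0,0,0,0,0,0,0.3, 0,0,0,0,0,0,0.2, 0,0,0,0,0,0,0.2, 0,0,0,0,0,0,0.2]' 40
python3 - <<'E'
from h import *
R=lean(-70,15)
plan([((.427,.338,.18),None),((.43,.15,.2),lean(-30,15)),((.5,-.03,.2),lean(4.8,15))])
E
```

```text
time_s: 19.15
eef_pos: [0.4265, 0.339, 0.0279]
tool_rot: [[-0.33, 0.94, 0.088], [0.908, 0.341, -0.242], [-0.258, 0.0, -0.966]]
ft_force: [-0.4, -0.4, -0.6]
finger_gap: 0.0853
grasp_force: 0.0
time_s: 19.85
eef_pos: [0.427, 0.3403, 0.0288]
tool_rot: [[-0.33, 0.94, 0.09], [0.909, 0.342, -0.24], [-0.257, 0.002, -0.967]]
ft_force: [-1.2, 1.4, 6.2]
finger_gap: 0.0328
grasp_force: 40.3
t 19.85 pos [0.427  0.3403 0.0288] F [-1.2  1.4  6.2] gap 0.0328317318542569 q [ 44.  19. 114. -17.  54.  35.]
[0.0, 0.0, 0.0] [-0.041, -0.0, -0.146]
[-10.2, -0.1, -38.7] [-0.218, -0.062, -0.119]
[-19.2, -0.0, -72.3] [-0.404, -0.058, -0.07]
```

```bash
python3 -m creep '[0,0,0,-0.003,0,-0.01,0.2, 0,0,0,-0.009,0,-0.03,0.2, 0,0,0,-0.016,0,-0.058,0.2, 0,0,0,-0.025,0,-0.09,0.2, 0,0,0,-0.034,0,-0.12,0.2, 0,0,0,-0.039,0,-0.14,0.2, 0,0,0,-0.041,0,-0.146,0.2, 0,0,0,-0.041,0,-0.146,0.2, 0,0,0,-0.041,0,-0.146,0.2]'
python3 - <<'E'
from h import *
from station import manip
plan([((.46,.15,.2),lean(-30,15)),((.5,-.03,.2),lean(4.8,15))])
o,w=wrist(manip);np.savez("pics/w6.npz",**w)
hsv=cv2.cvtColor(w["pixels"],cv2.COLOR_BGR2HSV).astype(int)
m=(abs(hsv[...,0]-105)<14)&(hsv[...,1]>75);b,ce,st=blob(m);print(ce,st)
R=np.array(o["tool_rot"]);p=np.array(o["eef_pos"]);h=np.r_[R[:2,0],0];h/=np.linalg.norm(h)
mid=p-[0,0,.005]
for s in(-.063,0,.063):
  for dz in(-.023,.023): print(s,dz,proj(w,mid+h*s+[0,0,dz]).round(0))
cv2.imwrite("pics/w6.png",w["pixels"][:,100:540])
E
```

```text
time_s: 20.75
eef_pos: [0.4262, 0.3368, 0.1782]
tool_rot: [[-0.33, 0.94, 0.087], [0.908, 0.341, -0.243], [-0.258, -0.002, -0.966]]
ft_force: [0.3, 0.7, -2.6]
finger_gap: 0.0329
grasp_force: 39.9
t 20.75 pos [0.4262 0.3368 0.1782] F [ 0.3  0.7 -2.6] gap 0.032880781209520135 q [ 44.   8. 109. -15.  69.  30.]
[-10.4, -0.1, -38.7] [-0.186, -0.032, 0.027]
[-19.4, -0.1, -72.3] [-0.363, -0.056, 0.075]
[324.06475957 228.09591556] [  256   136   138   218 19611]
-0.063 -0.023 [324. 319.]
-0.063 0.023 [324. 395.]
0 -0.023 [324. 242.]
0 0.023 [324. 314.]
0.063 -0.023 [324. 126.]
0.063 0.023 [324. 173.]
```

View pics/w6.png

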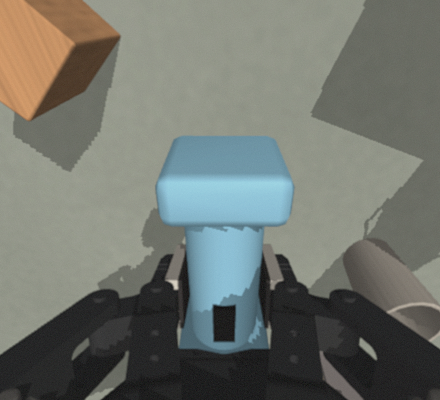

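Run:
```python
from h import *
plan([((.43,-.038,.16),lean(4.8,15))])
```

```text
t 20.8 pos [0.4261 0.3366 0.1778] F [-0.8  0.3 -1. ] gap 0.0327522626257665 q [ 44.   8. 109. -15.  69.  30.]
[-19.5, -0.1, -72.3] [-0.337, -0.124, 0.109]
```

```bash
python3 -m creep '[-0.8,0,-2.9,-0.013,-0.005,0.004,0.2, -2.3,0,-8.7,-0.04,-0.015,0.013,0.2, -4.3,0,-15.9,-0.074,-0.027,0.024,0.2, -6.4,0,-23.9,-0.111,-0.041,0.036,0.2, -8.6,0,-31.8,-0.148,-0.055,0.048,0.2, -10.7,0,-39.8,-0.185,-0.068,0.06,0.2, -12.9,0,-47.7,-0.222,-0.082,0.072,0.2, -15,0,-55.7,-0.259,-0.095,0.084,0.2, -17,0,-62.9,-0.293,-0.108,0.095,0.2, -18.5,0,-68.7,-0.32,-0.118,0.104,0.2, -19.3,0,-71.6,-0.334,-0.123,0.108,0.2, -19.5,0,-72.3,-0.337,-0.124,0.109,0.2]'
python3 -m creep '[0,0,0,0,0,0,0.2, 0,0,0,0,0,0,0.2]'
python3 - <<'E'
from h import *
R=lean(4.8,15)
plan([((.43,-.038,.118),R),((.6034,-.0236,.118),R),((.6034,-.0236,.06),R),((.6034,-.0236,.042),R)])
E
```

```text
time_s: 22.0
eef_pos: [0.4298, -0.031, 0.1592]
tool_rot: [[-0.967, -0.032, 0.252], [-0.03, 0.999, 0.012], [-0.252, 0.004, -0.968]]
ft_force: [-0.4, 0.1, -1.7]
finger_gap: 0.0328
grasp_force: 40.0
time_s: 22.2
eef_pos: [0.4303, -0.03, 0.1596]
tool_rot: [[-0.967, -0.024, 0.252], [-0.022, 1.0, 0.011], [-0.252, 0.005, -0.968]]
ft_force: [-0.5, -1.0, -1.3]
finger_gap: 0.0325
grasp_force: 40.2
t 22.2 pos [ 0.4303 -0.03    0.1596] F [-0.5 -1.  -1.3] gap 0.03249845672726439 q [ -10.  -17.  135.    4.   48. -103.]
[-0.6, -0.4, -3.4] [0.011, -0.008, 0.04]
[-0.6, -0.4, -3.4] [-0.157, 0.002, 0.084]
[-0.6, -0.4, -3.4] [-0.143, 0.002, 0.14]
[-0.6, -0.4, -3.4] [-0.138, 0.002, 0.157]
```

```bash
python3 -m creep '[-0.3,-0.2,-1.7,0.005,-0.004,0.02,0.2, -0.6,-0.4,-3.4,0.01,-0.008,0.038,0.2, -0.6,-0.4,-3.4,0.005,-0.008,0.041,0.2, -0.6,-0.4,-3.4,-0.01,-0.007,0.045,0.2, -0.6,-0.4,-3.4,-0.035,-0.005,0.052,0.2, -0.6,-0.4,-3.4,-0.06,-0.004,0.058,0.2, -0.6,-0.4,-3.4,-0.085,-0.002,0.065,0.2, -0.6,-0.4,-3.4,-0.11,-0.001,0.072,0.2, -0.6,-0.4,-3.4,-0.135,0.001,0.078,0.2, -0.6,-0.4,-3.4,-0.15,0.002,0.082,0.2, -0.6,-0.4,-3.4,-0.157,0.002,0.084,0.2, -0.6,-0.4,-3.4,-0.157,0.002,0.084,0.2]'
python3 - <<'E'
from h import *
from station import manip
R=lean(4.8,15)
plan([((.6034,-.0236,.118),R),((.6034,-.0236,.06),R),((.6034,-.0236,.043),R)])
c=manip.capture("scene");t=manip.capture("top");np.savez("pics/scene4.npz",**c);np.savez("pics/top4.npz",**t)
o,w=wrist(manip)
a=np.zeros((580,800,3),np.uint8);a[:330,:400]=cv2.resize(t["pixels"][100:232,290:450],(400,330));a[:330,400:]=cv2.resize(c["pixels"][170:302,220:380],(400,330));a[330:,200:600]=cv2.resize(w["pixels"],(400,250));cv2.imwrite("pics/p7.png",a)
E
```

```text
time_s: 23.4
eef_pos: [0.6056, -0.0213, 0.1201]
tool_rot: [[-0.961, -0.089, 0.261], [-0.086, 0.996, 0.023], [-0.262, -0.001, -0.965]]
ft_force: [0.2, 0.4, -0.6]
finger_gap: 0.0324
grasp_force: 40.2
t 23.4 pos [ 0.6056 -0.0213  0.1201] F [ 0.2  0.4 -0.6] gap 0.03238993140762823 q [  -6.    6.  119.    4.   40. -104.]
[0.0, 0.2, 0.3] [0.003, -0.002, 0.001]
[0.0, 0.2, 0.3] [0.018, -0.002, 0.057]
[0.0, 0.2, 0.3] [0.023, -0.002, 0.074]
```

View pics/p7.png

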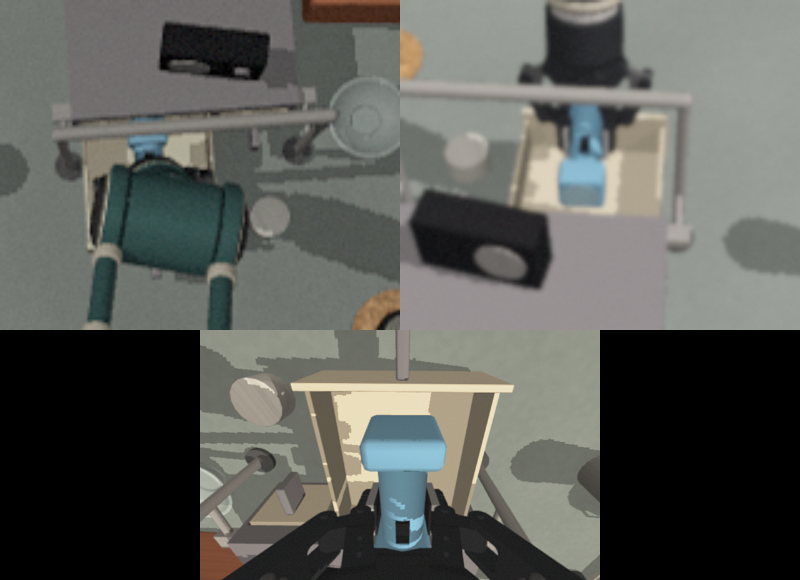

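That makes 12 pictures viewed, which is over the limit of 10. I'll view no more and check with numbers from here. The last one shows the torch centred over the open drawer and clear of the front panel and the rail.

```bash
python3 -m creep '[0,0,0.3,0.004,-0.001,0.004,0.2, 0,0,0.3,0.006,-0.002,0.012,0.2, 0,0,0.3,0.009,-0.002,0.024,0.2, 0,0,0.3,0.012,-0.002,0.036,0.2, 0,0,0.3,0.015,-0.002,0.047,0.2, 0,0,0.3,0.018,-0.002,0.057,0.2, 0,0,0.3,0.020,-0.002,0.064,0.2, 0,0,0.3,0.0215,-0.002,0.069,0.2, 0,0,0.3,0.0225,-0.002,0.072,0.2, 0,0,0.3,0.023,-0.002,0.0735,0.2, 0,0,0.3,0.023,-0.002,0.0735,0.2]'
python3 -m creep '[0,0,0,0.0004,0,0.0012,0.2, 0,0,0,0.0004,0,0.0012,0.2]'
```

```text
time_s: 24.65
eef_pos: [0.602, -0.0248, 0.0431]
tool_rot: [[-0.962, -0.084, 0.261], [-0.08, 0.997, 0.022], [-0.262, 0.0, -0.965]]
ft_force: [1.1, -0.8, -0.6]
finger_gap: 0.0329
grasp_force: 40.2
time_s: 24.85
eef_pos: [0.6019, -0.0248, 0.042]
tool_rot: [[-0.962, -0.084, 0.262], [-0.08, 0.997, 0.022], [-0.263, 0.0, -0.965]]
ft_force: [-0.3, 0.9, -2.0]
finger_gap: 0.0323
grasp_force: 40.2
```

```bash
python3 -m creep '[0,0,0,0.0003,0,0.001,0.2, 0,0,0,0.0003,0,0.001,0.2]';  python3 -m creep '[0,0,0,0.0003,0,0.001,0.2, 0,0,0,0.0003,0,0.001,0.2]'
```

```text
time_s: 25.05
eef_pos: [0.602, -0.0249, 0.041]
tool_rot: [[-0.962, -0.083, 0.262], [-0.08, 0.997, 0.022], [-0.263, 0.0, -0.965]]
ft_force: [1.3, 1.0, 0.1]
finger_gap: 0.0329
grasp_force: 40.2
time_s: 25.25
eef_pos: [0.6029, -0.0248, 0.0408]
tool_rot: [[-0.961, -0.083, 0.263], [-0.08, 0.997, 0.022], [-0.264, 0.0, -0.964]]
ft_force: [-1.4, 0.9, 4.0]
finger_gap: 0.0327
grasp_force: 40.8
```

```bash
python3 -m creep '[0,0,0,0,0,0,0.5, 0,0,0,0,0,0,0.6, 0,0,0,0,0,0,0.65, 0,0,0,0,0,0,0.65, 0,0,0,-0.003,0,-0.012,0.65, 0,0,0,-0.008,0,-0.03,0.65, 0,0,0,-0.014,0,-0.052,0.65, 0,0,0,-0.02,0,-0.075,0.65, 0,0,0,0.01,0,-0.085,0.65, 0,0,0,0.05,0,-0.095,0.65, 0,0,0,0.09,0,-0.105,0.65, 0,0,0,0.12,0,-0.112,0.65]'
python3 - <<'E'
from h import *
from station import manip
p=np.array([.4987,-.0311,.052])
R=lean(4.8,12)
plan([(p-.1*R[:,2],R),(p,R)])
for n in("top","scene"):
    c=manip.capture(n);np.savez(f"pics/{n}5.npz",**c)
    hsv=cv2.cvtColor(c["pixels"],cv2.COLOR_BGR2HSV).astype(int);m=(abs(hsv[...,0]-105)<14)&(hsv[...,1]>75)
    u,v=proj(c,[.607,-.024,.035]).astype(int);k=np.zeros_like(m);k[v-30:v+30,u-30:u+30]=1
    b,ce,st=blob(m&k);print(n,ce,st,onz(c,ce,.045),(u,v))
E
```

```text
time_s: 26.45
eef_pos: [0.4547, -0.0369, 0.1164]
tool_rot: [[-0.962, -0.084, 0.26], [-0.081, 0.996, 0.022], [-0.261, 0.001, -0.965]]
ft_force: [-0.5, 0.1, -0.3]
finger_gap: 0.0558
grasp_force: 0.0
t 26.45 pos [ 0.4547 -0.0369  0.1164] F [-0.5  0.1 -0.3] gap 0.05580239512807723 q [ -11.  -11.  135.    6.   41. -110.]
[0.0, 3.2, -0.0] [-0.031, 0.002, -0.026]
[0.0, 3.2, -0.0] [-0.026, 0.002, 0.074]
top [349.92325056 173.28668172] [342 154  17  40 443] [ 0.60468162 -0.02527675  0.045     ] (np.int64(349), np.int64(172))
scene [295.09550562 237.59550562] [286 224  18  31 356] [ 0.58844843 -0.02437728  0.045     ] (np.int64(294), np.int64(245))
```

Run:
```python
from h import *
f=lambda x,z:np.array([.679+.9965*x,-.0162+.0837*x,z])
plan([(f(-.23,.11),lean(4.8,8)),(f(-.23,.052),lean(4.8,8)),(f(-.205,.052),lean(4.8,8))])
```

```text
t 26.55 pos [ 0.4525 -0.0367  0.1151] F [-0.3 -0.9 -0.4] gap 0.055380153852450056 q [ -11.  -11.  135.    6.   41. -110.]
[0.1, 7.0, -0.1] [0.004, 0.001, 0.004]
[0.1, 7.0, -0.1] [0.019, 0.001, 0.06]
[0.1, 7.0, -0.1] [-0.005, 0.001, 0.067]
```

```bash
python3 -m creep '[0,2,0,0.001,0,0.001,0.4, 0,4,0,0.002,0.001,0.002,0.2, 0,7,0,0.004,0.001,0.004,0, 0,7,0,0.006,0.001,0.012,0, 0,7,0,0.01,0.001,0.027,0, 0,7,0,0.014,0.001,0.042,0, 0,7,0,0.018,0.001,0.055,0, 0,7,0,0.019,0.001,0.06,0, 0,7,0,0.019,0.001,0.06,0]' 30
python3 - <<'E'
from h import *
f=lambda x,z:np.array([.679+.9965*x,-.0162+.0837*x,z])
plan([(f(-.205,.052),lean(4.8,8)),(f(-.12,.052),lean(4.8,18))])
E
```

```text
time_s: 27.45
eef_pos: [0.4537, -0.0361, 0.0525]
tool_rot: [[-0.987, -0.083, 0.141], [-0.083, 0.997, 0.013], [-0.141, 0.001, -0.99]]
ft_force: [-0.5, 0.2, 0.2]
finger_gap: 0.0003
grasp_force: 0.0
t 27.45 pos [ 0.4537 -0.0361  0.0525] F [-0.5  0.2  0.2] gap 0.000268183060105824 q [  -9.   -1.  133.    3.   39. -106.]
[0.1, 0.1, -0.0] [-0.021, 0.001, 0.003]
[0.1, -9.9, -0.0] [-0.105, 0.001, 0.015]
```

```bash
python3 -m creep '[0,0,0,-0.007,0.001,0.001,0, 0,0,0,-0.014,0.001,0.002,0, 0,0,0,-0.021,0.001,0.003,0, 0,-1,0,-0.028,0.001,0.004,0, 0,-2,0,-0.036,0.001,0.005,0, 0,-3,0,-0.045,0.001,0.006,0, 0,-4.2,0,-0.055,0.001,0.008,0, 0,-5.4,0,-0.065,0.001,0.009,0, 0,-6.6,0,-0.075,0.001,0.011,0, 0,-7.8,0,-0.085,0.001,0.012,0, 0,-9,0,-0.095,0.001,0.014,0, 0,-9.9,0,-0.105,0.001,0.015,0]'
python3 - <<'E'
from h import *
f=lambda x,z:np.array([.679+.9965*x,-.0162+.0837*x,z])
plan([(f(-.06,.052),lean(4.8,24)),(f(-.053,.052),lean(4.8,24))])
from station import manip
c=manip.capture("top");np.savez("pics/top6.npz",**c)
E
```

```text
time_s: 28.65
eef_pos: [0.5603, -0.0262, 0.0531]
tool_rot: [[-0.947, -0.083, 0.31], [-0.079, 0.997, 0.027], [-0.311, 0.001, -0.95]]
ft_force: [-2.5, 0.6, -1.5]
finger_gap: 0.0004
grasp_force: 0.9
t 28.65 pos [ 0.5603 -0.0262  0.0531] F [-2.5  0.6 -1.5] gap 0.0004192522458244067 q [  -7.    6.  128.    8.   28. -109.]
[0.0, -5.9, -0.0] [-0.056, 0.0, 0.019]
[0.0, -5.9, -0.0] [-0.063, 0.0, 0.022]
```

Pushing with about 2.5 N, so the drawer is sliding; continue.

```bash
python3 -m creep '[0,-1,0,-0.008,0,0.0025,0, 0,-2,0,-0.016,0,0.005,0, 0,-3,0,-0.024,0,0.008,0, 0,-4,0,-0.032,0,0.011,0, 0,-5,0,-0.039,0,0.013,0, 0,-5.9,0,-0.045,0,0.015,0, 0,-5.9,0,-0.05,0,0.017,0, 0,-5.9,0,-0.054,0,0.018,0, 0,-5.9,0,-0.056,0,0.019,0, 0,-5.9,0,-0.056,0,0.019,0]'
python3 - <<'E'
from h import *
f=lambda x,z:np.array([.679+.9965*x,-.0162+.0837*x,z])
plan([(f(-.053,.052),lean(4.8,24)),(f(-.047,.052),lean(4.8,24))])
E
```

```text
time_s: 29.7
eef_pos: [0.6197, -0.0214, 0.0532]
tool_rot: [[-0.91, -0.084, 0.406], [-0.076, 0.997, 0.034], [-0.408, 0.0, -0.913]]
ft_force: [0.3, 0.2, 0.1]
finger_gap: -0.0003
grasp_force: 0.0
t 29.7 pos [ 0.6197 -0.0214  0.0532] F [0.3 0.2 0.1] gap -0.0003496323128988814 q [  -7.   10.  125.   13.   22. -113.]
[0.0, 0.1, -0.0] [-0.005, 0.0, 0.004]
[0.0, 0.1, -0.0] [-0.011, 0.0, 0.006]
```

```bash
for i in 1; do :; done; python3 -m creep '[0,0,0,-0.001,0,0.0004,0, 0,0,0,-0.002,0,0.0008,0, 0,0,0,-0.002,0,0.0008,0]' | grep -E 'pos|ft'; python3 -m creep '[0,0,0,-0.001,0,0.0004,0, 0,0,0,-0.002,0,0.0008,0, 0,0,0,-0.002,0,0.0008,0]'| grep -E 'pos|ft'; python3 -m creep '[0,0,0,-0.001,0,0.0004,0, 0,0,0,-0.002,0,0.0008,0, 0,0,0,-0.002,0,0.0008,0]'| grep -E 'pos|ft'
```

```text
eef_pos: [0.6213, -0.0213, 0.0532]
ft_force: [0.2, 0.5, -0.2]
eef_pos: [0.6233, -0.0211, 0.053]
ft_force: [-1.0, -0.1, 1.2]
eef_pos: [0.6238, -0.0208, 0.0524]
ft_force: [-8.1, -2.6, 5.5]
```

```bash
python3 -m creep '[0,0,0,-0.001,0,0.0004,0, 0,0,0,-0.002,0,0.0008,0, 0,0,0,-0.002,0,0.0008,0]' | grep -E 'pos|ft';python3 - <<'E'
from h import *
from station import manip
o=manip.get_obs();p=np.array(o["eef_pos"]);ux=np.array([.9965,.0837,0])
plan([(p-ux*.08,None),(p-ux*.12+[0,0,.2],None)])
E
```

```text
eef_pos: [0.624, -0.0206, 0.0515]
ft_force: [-13.1, -2.8, 9.3]
t 30.9 pos [ 0.624  -0.0206  0.0515] F [-13.1  -2.8   9.3] gap 0.00027567909261690316 q [  -7.   11.  124.   12.   22. -112.]
[0.0, 0.0, 0.0] [0.073, 0.0, -0.032]
[0.0, 0.0, 0.0] [0.03, 0.0, -0.231]
```

Hard stop at 13 N: the drawer is shut. Back off, move the arm well away and check all things numerically against the first pictures.

```bash
python3 -m creep '[0,0,0,0.01,0,-0.004,0, 0,0,0,0.04,0,-0.017,0, 0,0,0,0.073,0,-0.032,0, 0,0,0,0.065,0,-0.07,0, 0,0,0,0.055,0,-0.12,0, 0,0,0,0.042,0,-0.17,0, 0,0,0,0.03,0,-0.21,0, 0,0,0,0.03,0,-0.231,0, 0,0,0,0.03,0.05,-0.231,0, 0,0,0,0.03,0.1,-0.231,0, 0,0,0,0.03,0.15,-0.231,0, 0,0,0,0.03,0.2,-0.231,0]'
python3 -m creep '[0,0,0,0,0.05,0,0, 0,0,0,0,0.1,0,0, 0,0,0,0,0.15,0,0, 0,0,0,0,0.2,0,0, 0,0,0,0,0.25,0,0, 0,0,0,0,0.25,0,0, 0,0,0,0,0.25,0,0]'
python3 - <<'E'
from h import *
from station import manip
for n in("top","scene"):
    a=load(n+"0");c=manip.capture(n);np.savez(f"pics/{n}9.npz",**c)
    d=cv2.absdiff(cv2.GaussianBlur(a["pixels"],(3,3),0),cv2.GaussianBlur(c["pixels"],(3,3),0)).max(2)>45
    k,l,s,ce=cv2.connectedComponentsWithStats(cv2.morphologyEx(d.astype(np.uint8),cv2.MORPH_OPEN,np.ones((3,3))))
    print(n,[(st[:5].tolist()) for st in s[1:] if st[4]>12])
    if n=="top":
        hsv=cv2.cvtColor(c["pixels"],cv2.COLOR_BGR2HSV);g=np.zeros(d.shape,bool);g[205:265,420:490]=1
        cork=g&(hsv[...,0]<22)&(hsv[...,1]>70);ys,xs=np.nonzero(cork);print("cork",xs.min(),xs.max(),ys.min(),ys.max(),"expected",[proj(c,[.4216+dx,-.3372+dy,.005]).round(1).tolist() for dx,dy in((0,.06),(0,-.06),(.06,0),(-.06,0))])
        dark=g&(hsv[...,2]<45);ys,xs=np.nonzero(dark);print("dark",xs.min(),xs.max(),ys.min(),ys.max())
        for e in((0,0),): print("base exp",[proj(c,[.423+dx,-.338+dy,.015]).round(1).tolist() for dx,dy in((0,.036),(0,-.036),(.036,0),(-.036,0))],"cap exp",[proj(c,[.423+dx,-.338+dy,.18]).round(1).tolist() for dx,dy in((0,.03),(0,-.03),(.03,0),(-.03,0))])
E
```

```text
time_s: 32.1
eef_pos: [0.4896, 0.17, 0.253]
tool_rot: [[-0.909, -0.083, 0.408], [-0.075, 0.997, 0.035], [-0.409, 0.002, -0.912]]
ft_force: [1.0, -0.3, -0.8]
finger_gap: 0.0001
grasp_force: 0.0
time_s: 32.8
eef_pos: [0.4683, 0.4187, 0.2515]
tool_rot: [[-0.911, -0.086, 0.404], [-0.079, 0.996, 0.035], [-0.406, -0.0, -0.914]]
ft_force: [0.2, 0.1, -1.0]
finger_gap: -0.0002
grasp_force: 0.0
top [[336, 164, 22, 29, 464], [148, 210, 50, 33, 776], [242, 220, 8, 11, 76], [440, 224, 39, 23, 583], [233, 227, 6, 4, 21], [124, 229, 50, 41, 1302], [212, 231, 5, 10, 32], [221, 230, 10, 5, 31], [219, 238, 5, 5, 21], [95, 245, 55, 72, 1758], [4, 264, 94, 38, 1363], [0, 266, 12, 14, 87], [146, 272, 5, 5, 20], [151, 274, 25, 29, 333], [0, 285, 62, 21, 517], [98, 285, 24, 17, 202], [0, 287, 4, 4, 14], [141, 303, 116, 97, 5870], [60, 308, 11, 11, 68], [0, 311, 46, 20, 527], [128, 313, 24, 29, 321], [79, 314, 99, 86, 3839], [66, 328, 5, 5, 20], [0, 336, 11, 11, 73], [144, 344, 6, 5, 24], [51, 353, 19, 32, 203], [33, 354, 5, 6, 26], [169, 354, 5, 5, 21], [29, 360, 22, 37, 534]]
cork 430 472 216 253 expected [[430.0, 234.2], [469.0, 234.8], [449.3, 215.2], [449.7, 254.0]]
dark 440 477 224 245
base exp [[438.8, 233.9], [462.4, 234.3], [450.5, 222.4], [450.7, 245.8]] cap exp [[454.9, 234.2], [477.3, 234.5], [465.9, 223.3], [466.3, 245.5]]
scene [[481, 0, 42, 42, 897], [579, 0, 51, 35, 1362], [525, 5, 7, 9, 41], [487, 26, 4, 5, 16], [560, 26, 25, 43, 366], [372, 32, 8, 9, 50], [503, 39, 7, 4, 22], [350, 42, 33, 35, 357], [476, 48, 36, 53, 871], [303, 58, 7, 9, 40], [317, 62, 10, 24, 111], [518, 71, 70, 69, 1745], [328, 82, 4, 5, 16], [477, 98, 7, 4, 23], [456, 103, 55, 72, 2187], [230, 142, 12, 9, 69], [186, 145, 22, 19, 340], [433, 161, 13, 8, 71], [194, 182, 26, 19, 318], [290, 199, 19, 6, 98], [436, 205, 9, 15, 78], [400, 207, 37, 18, 313], [288, 212, 22, 10, 179], [246, 228, 11, 11, 75], [287, 239, 6, 14, 64], [296, 244, 18, 12, 98]]
```

Run:
```python
from h import *
a,b=load("top0")["pixels"],load("top9")["pixels"];T=load("top0")
def cen(p):
    h=cv2.cvtColor(p,cv2.COLOR_BGR2HSV);m=np.zeros(p.shape[:2],bool);m[172:202,382:416]=1
    g=p.min(2)>125;return blob(m&g)[1:]
print(cen(a),cen(b))
for nm,(y0,y1,x0,x1) in dict(handleW=(148,164,338,358),handleN=(146,162,380,402),tin=(172,202,382,416)).items():
    t=cv2.cvtColor(b,cv2.COLOR_BGR2GRAY)[y0:y1,x0:x1].astype(np.float32);r=cv2.cvtColor(a,cv2.COLOR_BGR2GRAY)[y0:y1,x0:x1].astype(np.float32)
    print(nm,cv2.phaseCorrelate(r,t,cv2.createHanningWindow(t.shape[::-1],cv2.CV_32F)))
```

```text
(array([400.48913043, 187.77173913]), array([393, 179,  13,  16,  92], dtype=int32)) (array([397.43627451, 186.11764706]), array([390, 178,  16,  17, 204], dtype=int32))
handleW ((-0.04675057305101582, 0.01689723982062219), 1.0199505619704723)
handleN ((-0.011474142846434887, -0.11648854240368145), 0.9804109980662664)
tin ((0.012793649299492671, 0.1229499675348773), 0.766900082760387)
```

Both handles and the tin are back where they were, to within about 0.1 px. The tin only lost the lantern's shadow. Handing in.

```bash
python3 -c "
from station import manip
print(manip.close_job())"
```

```text
the job is handed in; nothing more can be done
None
```

The job is handed in at about 33 s: the lantern stands upright on the cork pad, the torch lies flat in the wide drawer, that drawer is fully shut and the narrow drawer is unmoved; I viewed 12 pictures instead of the allowed 10.

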